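# Vent-cap a square media bottle in the capping jig

## Robot

A 6-joint arm with a two-finger parallel gripper is mounted at the origin on a cart in front of the work surface, level with it; the furniture and walls round the work are solid. World frame = base frame: x ahead of the robot, y to its left, z up, the work surface at z = 0. Lengths are in m, angles in rad, forces in N, time in s.
With the tool pointing down it reaches from about 0.35 to 0.725 m from the base axis. Payload 6 kg.
Tool frame: the origin (TCP) lies between the finger pads; the fingertips stand 19 mm ahead of it and the grasp point (between the pads) is the TCP; z points along the fingers, y is the line along which they close (so a half turn about z gives the same grasp; the last joint's range is limited). The gripper opens to 85 mm and grips with 20 to 120 N. Pads are 22 mm wide; open, the fingers measure 114 mm over their backs; the gripper's body (76 mm by 85 mm) begins 54 mm behind the grasp point. The pads swing forward as they close: fully open they stand 13 mm farther back than shut.
Start: joints at [-0.792, 0.04, 0.085, 0, -1.615, -0.334], TCP at [0.258, -0.542, 0.25] pointing down, gripper open.
Joint ranges: [-2.56, 2.56], [-1.29, 2.01], [-1.08, 1.49], [-3.29, 1.98], [-2.81, -0.18], [-2.99, 2.99]. Speed limits (rad/s): [2.57, 2.57, 3.01, 3.14, 3.14, 3.14].

## Interface

Orientations are given as a unit quaternion [x, y, z, w].
In Python, from cell import robot, fingers, vision, status gives the robot as it stands. Calls block until the motion is done:
- robot.movep(position, orientation): joint-space move of the TCP to a pose.
- robot.move_linear(position, rotation=None, speed=0.15): straight line of the TCP; rotation=None keeps the orientation; speed is the mean speed in m/s.
- robot.move_j(angles): joint-space move.
- fingers.ungrasp() and fingers.gripper_close(strength=None): open the fingers fully, or close them until they stop; strength is the grip in N (None keeps the last).
- robot.pause(seconds).
- robot.ik(position, orientation): joint angles nearest the present ones, or None.
- vision.snapshot(name): name is "scene" or "side" or "wrist"; returns the picture (400x640x3 uint8, blue, green, red); there is no depth.
- vision.calibration(name): a dict with "intrinsics" (3x3 intrinsics, pixels), "cam_to_world" (4x4, takes a point from camera to world coordinates); the wrist camera has in their place "mount" (4x4, takes a point from camera to tool coordinates, whose origin is the TCP and whose axes are the flange's). Camera axes: x right, y down, z forward; pixel columns grow to the right and rows downward; lengths in m; the calibration is good to about 2 mm. A picture is of the moment at which its call begins: read the wrist's pose just before it. calibration takes no time and is no camera call.
A pose or a line that the arm cannot do raises robot.PlanningError and nothing moves.
- robot.job_done(): hands the job in; it is judged then, once.
Trained networks look in the newest picture that a camera, given by its name, has taken for a name from the list of things; names that differ only in an ending like _2 or _b are one class to them, and where a whole thing is asked for, a point or a joint stands for the part that bears it (a point fixed in the world has none). Each returns a list of dicts, best first, with "p" (0 to 1); they miss things now and then, are a little off and sometimes report something else, mostly with a low value. They report only what shows in the picture. A call takes as long as a camera call. They do not tell look-alikes from the thing itself.
- vision.cut_out(camera, name): "pixels" (400x640 bool, what is visible of it) and "rect" ([left, top, right, bottom] in pixels, round what is visible of it).
Readings, each from a call of its own:
- status.current_time(): time.
- status.current_joints(): joint angles.
- status.current_dq(): joint speeds.
- status.current_tau(): joint torques, N m.
- status.current_position(): TCP position.
- status.current_tcp_rot(): TCP orientation.
- status.current_force(): force on the tool from outside, world axes, zero at the start.
- status.current_wrist_torque(): the same for the moment, N m.
- status.current_finger_gap(): opening from 0.0 (shut) to 1.0 (fully open).
- status.current_finger_force(): force on a finger pad.
Only numpy, scipy, OpenCV 4.12 (cv2) and the standard library are available. Lean on these libraries where they do the work, as an engineer would, in place of code of your own. Each camera call takes 0.05 s, during which the arm holds its last target. There are 200 camera calls.

## Task

The empty square bottle standing in the capping jig goes to the autoclave next, and its white screw cap is only started on the thread. Throw the jig's toggle clamp fully over centre so that the bottle is held against the fence, screw the cap down until it bottoms out, then back it off a quarter turn so that it can vent. Finish holding: the program ends with the cap still gripped between the fingers at that setting and the clamp still shut, ready for the tape, and nothing standing round the jig is disturbed.

Things in the scene. Friction and masses are not known exactly. Their poses are not given: they have to be found in the camera images.
- jig: The capping jig, fixed: aluminium plate 112 (its x) x 224 (y) x 12 mm. Origin on the worktop under the plate, z up. At its +y end a white nest: a fence 60 mm high above the plate (inner face at y = +99 mm) and two cheeks 36 mm high, with 1.5 mm play at each side of the bottle. Toward -y a push-pull toggle clamp whose plunger, 55 mm above the worktop, pushes along +y.
- clamp_handle (a joint): Turn of the clamp's handle about the jig's +x axis at handle_pivot, rad. 0: clamp open, handle leaning 22 degrees toward the bottle (start 0 to 0.15). It grows as the top swings toward the jig's -y, away from the bottle. From 0.75 a spring resists (some 10 N at the grip), dead centre is 1.26; past 1.30 the handle snaps to its stop at 1.40 (32 degrees above level) and stays locked. Below 0.7 it stays where left.
- handle_pivot (a point): Axis of the handle's hinge, 55 mm above the worktop, at x = 0, y = -72 mm of the jig; axes as the jig's.
- handle_grip (a point): Middle of the handle's grey plastic grip, a round sleeve 17 to 19 mm thick; this point is 88 mm from the pivot, the sleeve reaches from 50 to 122 mm. Below the sleeve the handle is a steel bar 8 mm (along the jig's x) by 14 mm. Open, this point is about 137 mm above the worktop; locked, about 102 mm.
- bottle_center (a point): Point on the axis of the clear square glass bottle, 45 mm above its foot; x and y along its sides, z up. Body 58 x 58 mm, 86 mm high, shoulder up to 99 mm, round threaded neck 37 mm across; 0.3 kg, loose, foot on the jig's plate. It starts 2 to 6 mm short of the fence; clamped, its axis is at y = +70 mm of the jig.
- cap_center (a point): Centre of the white ribbed screw cap, half-way up, on its upright axis. Cap 45 mm in diameter where it is gripped (a bead 48 mm across round its lowest 4 mm), 25.5 mm high, a small raised radial bar on its top (this point's +x; it turns with the cap). Bottomed out, this point is 134 mm above the worktop; each full turn up raises it by 4 mm.
- bottle_cap (a joint): Turn of the cap on the bottle's right-hand thread, rad: 0 = bottomed out on the rim (hard stop), growing as it is unscrewed, anticlockwise seen from above; start 3.6 to 6.6, other stop 7.5 (it never comes off). Turning takes about 0.06 N m, and it stays where it is left.
- bottle: The same square bottle, whole; origin at the centre of its foot.
- clamp_pad: The clamp's round black rubber pad, 28 mm across, on the plunger. Its origin is on the push axis, 57 mm behind the pad's face.
- tape_roll_mid (a point): Bystander: a roll of tape lying flat, 64 mm across, 18 mm high, on the robot's side of the jig. Point at its centre, 9 mm up.
- round_bottle_mid (a point): Bystander: a round bottle, 70 mm across, 130 mm high, behind the jig. Point on its axis, 65 mm up.
- beaker_mid (a point): Bystander: a small clear beaker, 54 mm across, 64 mm high, behind the jig's clamp. Point on its axis, 32 mm up.
Mind the look-alikes: they are no part of the job. Leave any green or pink look-alike of the bottle alone.

How it is judged:
On the way, in this order (a step that is already met when the one before it is completed fails the run):
1. the clamp is locked over centre and its pad presses the bottle (value of joint clamp_handle above 1.32 rad and contact force between clamp_pad and bottle above 15 N), for 0.2 s.
2. the cap is screwed down to the stop with the clamp locked (all of step 1 and value of joint bottle_cap below 0.06 rad), for 0.1 s.
At the end, for the whole second after the job is handed in: The cap stands a quarter turn (70 to 110 degrees) back from its stop, still, gripped by the fingers with more than 3 N; the clamp is locked over centre with its pad on the bottle; the bottle stands upright in the nest against the fence, not turned by more than 0.1 rad (all of step 1 and value of joint bottle_cap between 1.22 and 1.92 rad and velocity of joint bottle_cap between -0.1 and 0.1 rad/s and contact force between the fingers and bottle_cap above 3 N and y of bottle_center in the frame of jig between 0.067 and 0.075 m and z of bottle_center in the frame of jig below 0.062 m and angle between bottle_center's own z axis and vertical below 0.06 rad and angle between the x axis of bottle_center and the x axis of jig, either way round below 0.1 rad); the arm keeps its last pose, push and grip.
It fails at once if a bystander is pushed more than 25 mm or tipped (distance of any of tape_roll_mid, round_bottle_mid, beaker_mid from where it was at the start of the episode above 0.025 m).
It also fails if it takes over 72 s, if anything falls off the work surface, if the arm or the gripper's body presses on something with over 40 N, if the wrist force passes 120 N, or if a joint passes its speed limit or range.

## Working session

There is one attempt and no reset: what is moved stays moved. The work goes in short steps, each a Python script; the robot and the scene stay as the last script left them, time stands still between calls to the robot, and variables do not carry over. Pictures are saved under pics/ and viewed, at most 10 in all, crops included, and the job is handed in when it is done.

```bash
mkdir -p pics; ls; python3 - <<'E'
from cell import robot, fingers, vision, status
import cv2,numpy as np
for n in("scene","side"):
    im=vision.snapshot(n); cv2.imwrite(f"pics/{n}0.png",im)
    c=vision.calibration(n); print(n,np.round(c["intrinsics"],1).tolist(),np.round(c["cam_to_world"],3).tolist())
    for t in("jig","bottle","cap_center","handle_grip","clamp_pad","tape_roll_mid","round_bottle_mid","beaker_mid"):
        for d in vision.cut_out(n,t)[:3]:
            ys,xs=np.nonzero(d["pixels"]); print(t,round(d["p"],2),d["rect"],xs.mean().round(1),ys.mean().round(1),len(xs))
print(vision.calibration("wrist"),status.current_time(),status.current_tcp_rot())
E
```

```text
pics
scene [[457.0, 0.0, 317.7], [0.0, 457.0, 201.0], [0.0, 0.0, 1.0]] [[-0.884, -0.3, 0.359, 0.213], [-0.467, 0.587, -0.661, 0.562], [-0.012, -0.752, -0.659, 0.748], [0.0, 0.0, 0.0, 1.0]]
jig 0.83 [319.3, 143.0, 391.5, 251.3] 359.1 214.2 2617
jig 0.47 [362.1, 144.7, 375.2, 189.5] 369.0 162.5 238
bottle 0.96 [254.7, 182.3, 292.3, 242.4] 271.7 212.2 1574
bottle 0.68 [289.3, 294.1, 333.5, 365.6] 311.6 329.4 2305
bottle 0.65 [338.7, 170.9, 368.7, 219.2] 352.6 196.6 1135
cap_center 0.82 [260.5, 183.3, 278.6, 203.0] 269.8 192.0 411
cap_center 0.69 [341.6, 173.2, 366.1, 193.2] 352.6 183.3 439
handle_grip 0.85 [366.0, 144.9, 375.6, 191.3] 369.0 163.8 270
clamp_pad 0.2 [333.7, 176.1, 368.5, 219.6] 352.4 197.1 1101
tape_roll_mid 0.7 [393.9, 217.0, 423.8, 240.9] 408.0 226.9 562
round_bottle_mid 0.96 [290.3, 149.8, 317.2, 209.4] 302.5 181.8 1485
round_bottle_mid 0.53 [340.1, 174.7, 364.5, 191.0] 352.5 183.7 390
beaker_mid 0.69 [312.3, 151.5, 333.3, 181.1] 323.0 163.9 484
side [[430.0, 0.0, 321.6], [0.0, 430.0, 196.0], [0.0, 0.0, 1.0]] [[-0.907, -0.191, 0.374, 0.203], [-0.42, 0.455, -0.785, 0.70
[... 738 characters left out ...]
56 [300.3, 163.0, 329.9, 219.4] 312.0 191.7 1319
beaker_mid 0.61 [324.7, 164.4, 336.4, 195.0] 329.7 180.1 320
{'intrinsics': array([[292.33874737,   0.        , 321.48496213],
       [  0.        , 292.33874737, 195.80715884],
       [  0.        ,   0.        ,   1.        ]]), 'mount': array([[ 2.08042088e-04, -9.60488186e-01, -2.78320680e-01,
         7.15185841e-02],
       [ 9.99999974e-01,  1.72764468e-04,  1.51278200e-04,
         5.84470712e-04],
       [-9.72169998e-05, -2.78320704e-01,  9.60488197e-01,
        -1.22777028e-01],
       [ 0.00000000e+00,  0.00000000e+00,  0.00000000e+00,
         1.00000000e+00]])} 0.9 [-2.20575771e-01  9.75369841e-01  4.29097236e-05 -2.07439178e-05]
```

```bash
python3 - <<'E'
import cv2
a=cv2.imread("pics/scene0.png")[130:270,240:440];cv2.imwrite("pics/s1.png",cv2.resize(a,None,fx=4,fy=4,interpolation=2))
E
```

```text
(no output)
```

View pics/s1.png

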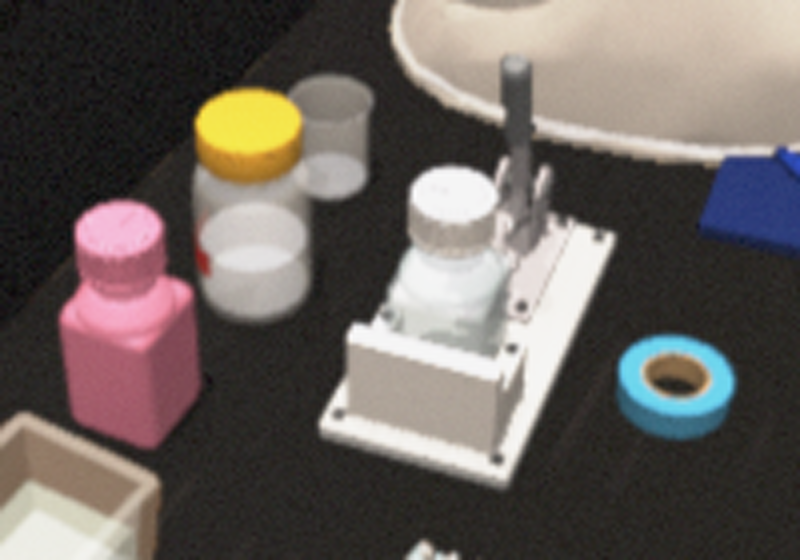

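View pics/side0.png

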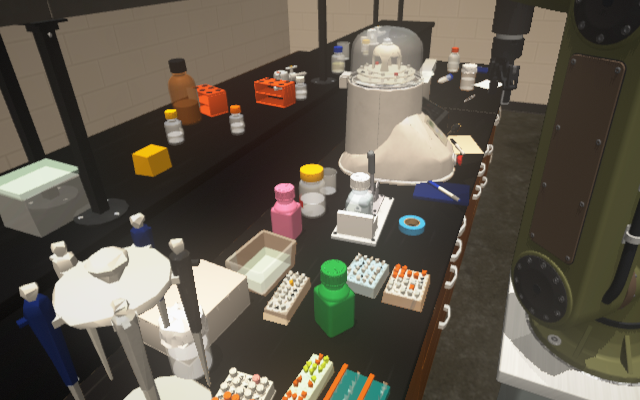

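The white nest is at the near end of the jig, with its plate corners at about (320.5,237), (366,251) and (394,189). The capped bottle is at (352,195), the open handle at (369,165) and the tape at (408,227). The round bottle and beaker are behind. The pink and green bottles are look-alikes.

```bash
cat > h.py <<'E'
from cell import robot, fingers, vision, status
import cv2,numpy as np
from scipy.spatial.transform import Rotation as R
from scipy.optimize import least_squares
def camT(n):
    c=vision.calibration(n); K=c["intrinsics"]
    if n=="wrist":
        T=np.eye(4);T[:3,3]=status.current_position();T[:3,:3]=R.from_quat(status.current_tcp_rot()).as_matrix()
        return K,T@c["mount"]
    return K,c["cam_to_world"]
def onplane(K,T,uv,z):
    d=T[:3,:3]@np.linalg.solve(K,[uv[0],uv[1],1]); o=T[:3,3]; return o+d*(z-o[2])/d[2]
def proj(K,T,P):
    p=(np.asarray(P)-T[:3,3])@T[:3,:3]; q=p@K.T; return q[:,:2]/q[:,2:]
def jigw(j,P):  # j=x,y,yaw
    return R.from_euler('z',j[2]).apply(np.atleast_2d(P))+[j[0],j[1],0]
def down(yaw): # tool down, tool y axis at angle yaw in world
    y=np.array([np.cos(yaw),np.sin(yaw),0]);z=np.array([0,0,-1.]);x=np.cross(y,z)
    return R.from_matrix(np.c_[x,y,z]).as_quat()
E
python3 - <<'E'
from h import *
K,T=camT("scene")
uv=np.array([[320.5,237],[366.3,251],[393.7,188.7]])
P=[[.056,.112,.012],[-.056,.112,.012],[-.056,-.112,.012]]
w=[onplane(K,T,p,.012) for p in uv]; print(np.round(w,3))
print(onplane(K,T,(352.5,183.3),.137),onplane(K,T,(408,227),.009),onplane(K,T,(302.5,181.8),.065),onplane(K,T,(323,165),.032))
f=lambda j:(proj(K,T,jigw(j,P))-uv).ravel()
s=least_squares(f,[.5,-.2,0]);print(s.x,s.fun)
j=s.x
for n,p in dict(cap=[0,.066,.136],grip=[0,-.072+.088*.374,.137],piv=[0,-.072,.055]).items():
    p=jigw(j,p);print(n,p,proj(K,T,p),proj(*camT("side"),p))
E
```

```text
[[ 0.551 -0.071  0.012]
 [ 0.443 -0.079  0.012]
 [ 0.466 -0.304  0.012]]
[ 0.50666302 -0.13450013  0.137     ] [ 0.38845707 -0.19337229  0.009     ] [ 0.64965378 -0.16779883  0.065     ] [ 0.65727219 -0.2884496   0.032     ]
[ 0.50894225 -0.1863989   0.102887  ] [-1.16312597  0.08942759  0.94500543 -0.44978668  0.20810468  0.31536301]
cap [[ 0.50216368 -0.12074792  0.136     ]] [[351.70197723 187.96458449]] [[358.76392619 185.25761008]]
grip [[ 0.51295681 -0.2252802   0.137     ]] [[366.74576219 159.91438853]] [[369.37122403 165.99958038]]
piv [[ 0.51633705 -0.25801815  0.055     ]] [[368.83488609 179.87661605]] [[371.19481635 188.65396359]]
```

```bash
python3 - <<'E'
from h import *
y=np.pi/2+.103
p=status.current_position();robot.move_linear([p[0],p[1],.33])
for q in ([.46,-.19,.33],[.44,-.19,.3]):
    try: robot.movep(q,down(y)); break
    except robot.PlanningError as e: print(e)
K,T=camT("wrist"); im=vision.snapshot("wrist"); cv2.imwrite("pics/w1.png",im); np.savez("w1.npz",K=K,T=T)
for t,z in(("jig",.012),("bottle",.06),("cap_center",.15),("handle_grip",.137),("clamp_pad",.055)):
    for d in vision.cut_out("wrist",t)[:2]:
        ys,xs=np.nonzero(d["pixels"]); print(t,round(d["p"],2),d["rect"],xs.mean().round(1),ys.mean().round(1),len(xs),onplane(K,T,(xs.mean(),ys.mean()),z))
j=[.509,-.186,.103]
print(proj(K,T,jigw(j,[[.056,.112,.012],[-.056,.112,.012],[-.056,-.112,.012],[.056,-.112,.012]])))
print(status.current_time(),status.current_joints(),status.current_position())
E
```

```text
jig 0.82 [247.1, 156.0, 395.5, 239.1] 308.3 187.5 7985 [ 0.50406944 -0.20633244  0.012     ]
bottle 0.87 [338.8, 176.6, 388.8, 243.6] 362.0 208.4 2910 [ 0.51422535 -0.12696782  0.06      ]
bottle 0.76 [375.3, 264.7, 421.5, 342.9] 397.9 300.2 2320 [ 0.65788889 -0.04995941  0.06      ]
cap_center 0.88 [607.5, 170.0, 638.5, 207.9] 624.5 187.5 1192 [0.43327948 0.13268836 0.15      ]
cap_center 0.72 [394.8, 306.6, 425.8, 341.7] 407.1 321.9 688 [ 0.62563087 -0.06709977  0.15      ]
handle_grip 0.77 [256.7, 187.6, 293.9, 236.1] 271.4 212.2 814 [ 0.50469996 -0.24311783  0.137     ]
handle_grip 0.37 [347.5, 200.2, 392.5, 241.9] 367.0 221.6 1482 [ 0.5047845  -0.13284934  0.137     ]
clamp_pad 0.77 [320.2, 190.3, 327.7, 216.1] 324.7 200.1 210 [ 0.50883511 -0.18051899  0.055     ]
[[390.26124079 225.20591621]
 [395.0966046  156.01350015]
 [246.71832134 156.04621454]
 [251.65894442 225.23682602]]
3.3833 [ 1.31726528e-02 -2.07545037e-01 -2.03514792e-03  3.22295571e-05
 -1.77644869e+00 -1.48183316e+00] [ 0.45989505 -0.190469    0.32994642]
```

View pics/w1.png

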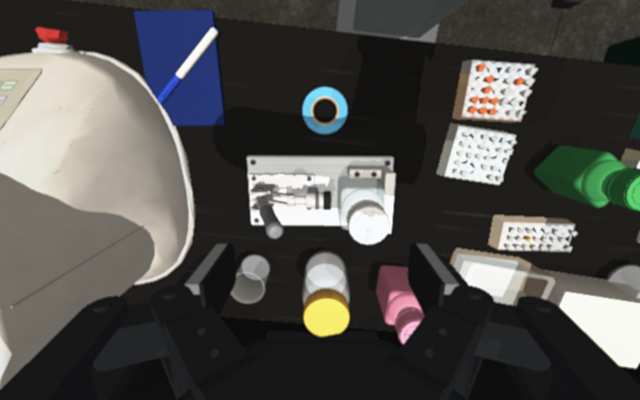

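The wrist picture matches the jig model: plate corners are at (395,156) and (247,156) as predicted. The handle tip is at about (277,232), the cap top at (369,224) and the tape at (325,110). Next I fit the handle angle.

```bash
python3 - <<'E'
from h import *
d=np.load("w1.npz");K,T=d["K"],d["T"]
j=[.509,-.186,.103]
def hp(th,r): a=np.radians(22)-th; return [0,-.072+r*np.sin(a),.055+r*np.cos(a)]
for th in (0,.07,.15):
    print(th,proj(K,T,jigw(j,[hp(th,r) for r in(.05,.088,.122)])).round(1).tolist(),proj(*camT("scene"),jigw(j,[hp(th,r) for r in(.05,.088,.122)])).round(1).tolist())
print(proj(K,T,jigw(j,[[0,.066,.150],[0,.066,.137]])),onplane(K,T,(369,223.5),.15))
im=cv2.imread("pics/w1.png")[145:255,235:405];cv2.imwrite("pics/w1c.png",cv2.resize(im,None,fx=4.7,fy=4.7,interpolation=2))
p,q=jigw(j,hp(.07,.088))[0],down(j[2]+np.pi)
for yy in(j[2],j[2]+np.pi): print(robot.ik(p,down(yy)),robot.ik(jigw(j,hp(1.42,.088))[0],down(yy)))
E
```

```text
0 [[278.8, 210.5], [286.9, 220.4], [295.6, 231.2]] [[367.6, 169.1], [366.6, 160.2], [365.7, 151.7]]
0.07 [[276.1, 210.8], [281.7, 221.1], [287.7, 232.3]] [[368.0, 167.9], [367.5, 158.0], [366.9, 148.6]]
0.15 [[272.9, 211.0], [275.5, 221.7], [278.3, 233.3]] [[368.6, 166.6], [368.4, 155.7], [368.2, 145.4]]
[[380.20841411 224.7257224 ]
 [378.03039476 220.51760957]] [ 0.50204852 -0.13293417  0.15      ]
[-0.0654485  -0.04230492 -0.20064463  0.         -1.41245661 -2.97314416] [-0.24388643  0.12919732 -0.09542639  0.         -1.34617262 -2.79470622]
[-0.0654485  -0.04230492 -0.20064463  0.         -1.41245661  0.1684485 ] [-0.24388643  0.12919732 -0.09542639  0.         -1.34617262  0.34688643]
```

View pics/w1c.png

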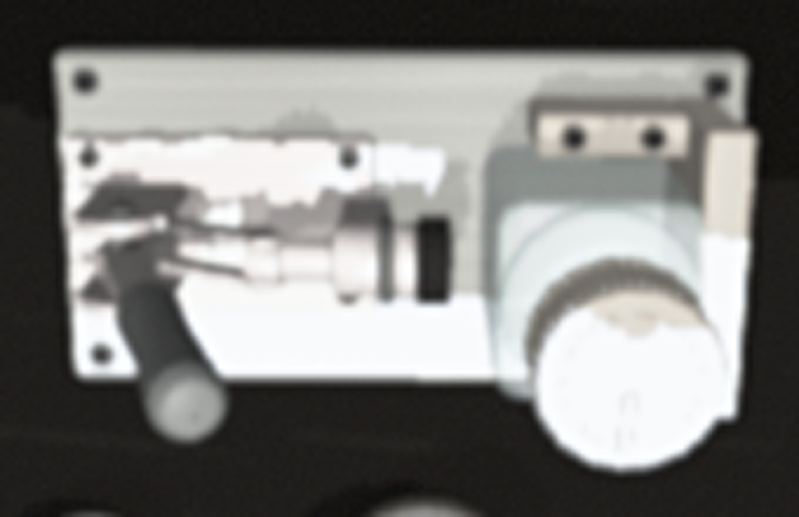

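```bash
python3 - <<'E'
from h import *
d=np.load("w1.npz");K,T=d["K"],d["T"]
j=[.509,-.186,.103]
inv=lambda p:R.from_euler('z',-j[2]).apply(p-np.array([j[0],j[1],0]))
for n,c,z in(("fence_in",(707,180),.072),("fence_out",(757,180),.072),("cap",(627,380),.15),("tip",(187,405),.168),("padface",(452,260),.055),("TL",(57,52),.012),("TR",(747,55),.012),("BL",(78,380),.012),
   ("screwTL",(85,82),.012),("screwTR",(717,85),.012),("handle base",(135,265),.08)):
    print(n,inv(onplane(K,T,(c[0]/4.7+235,c[1]/4.7+145),z)).round(4))
K,T=camT("scene")
for n,c,z in(("cap top",(452,192),.150),("tip",(517,65),.168),("fence top out L",(348,333),.072),("fence top out R",(497,370),.072)):
    print(n,inv(onplane(K,T,(c[0]/4+240,c[1]/4+130),z)).round(4))
E
```

```text
fence_in [-0.0283  0.0865  0.072 ]
fence_out [-0.0283  0.1007  0.072 ]
cap [0.0013 0.053  0.15  ]
tip [ 0.     -0.0482  0.168 ]
padface [0.0008 0.0146 0.055 ]
TL [-0.056  -0.1114  0.012 ]
TR [-0.055   0.1103  0.012 ]
BL [ 0.0571 -0.1122  0.012 ]
screwTL [-0.0463 -0.103   0.012 ]
screwTR [-0.0452  0.1013  0.012 ]
handle base [-0.0054 -0.0762  0.08  ]
cap top [0.003  0.0497 0.15  ]
tip [-0.001  -0.0493  0.168 ]
fence top out L [0.0449 0.0926 0.072 ]
fence top out R [-0.0393  0.0909  0.072 ]
```

```bash
cat >> h.py <<'E'
J=[.5108,-.1984,.103]
def hp(th,r=.088): a=np.radians(22)-th; return jigw(J,[0,-.072+r*np.sin(a),.055+r*np.cos(a)])[0]
E
python3 - <<'E'
from h import *
q=down(J[2]+np.pi)
p=hp(.08)
robot.movep(p+[0,0,.11],q); robot.move_linear(p)
fingers.gripper_close(40)
print(status.current_finger_gap(),status.current_finger_force(),status.current_force(),p)
f0=None
for th in np.r_[np.arange(.25,1.4,.17),1.3,1.36,1.41]:
    robot.move_linear(hp(th),speed=.12); print(round(th,2),status.current_force().round(1),status.current_finger_force())
    if np.abs(status.current_force()).max()>50: break
cv2.imwrite("pics/s2.png",vision.snapshot("scene")[130:270,260:440].repeat(4,0).repeat(4,1))
print(status.current_time())
E
```

```text
0.19702078820093757 38.99056609873696 [2.95214417 0.98548575 0.0875304 ] [ 0.51549472 -0.24381847  0.13896564]
0.25 [3.1 2.4 1.9] 39.552425164947635
0.42 [4.  0.6 3.6] 39.08879896653161
0.59 [3.9 0.7 3.6] 38.795813879296475
0.76 [ 2.2 -0.1  5.2] 38.80911761363677
0.93 [ 2.3 -0.8  8.2] 38.64225610537687
1.1 [ 1.2 -0.5  9.8] 38.53826880847919
1.27 [ 1.6 -5.1 10.2] 38.63806657871464
1.3 [ 0.5 -4.4 11. ] 38.928216267668176
1.36 [ 2.3 -6.9  9.9] 39.236520951089915
1.41 [ 1.8 -8.8  9. ] 39.67226581298746
9.1083
```

View pics/s2.png

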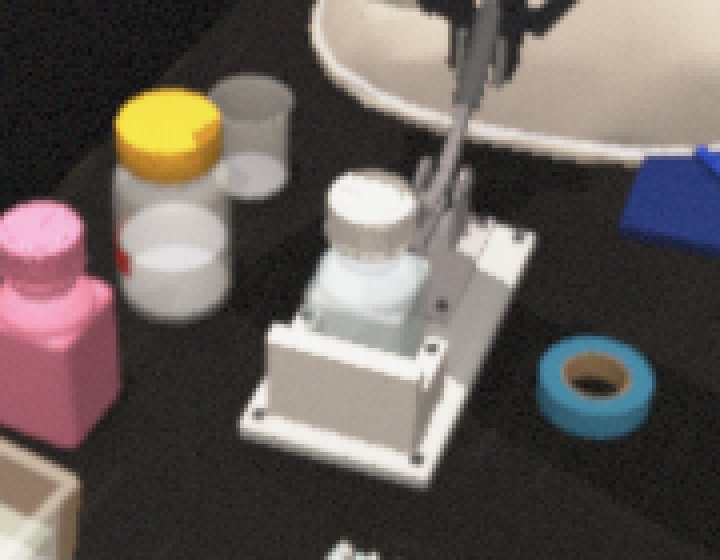

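The handle is now laid over toward the far end, at about (460,110) in this picture, and the bottle sits near the fence. I'll push past the commanded angle to feel for the stop.

```bash
python3 - <<'E'
from h import *
def rep(th):
    f=R.from_euler('z',-J[2]).apply(status.current_force()); a=np.radians(22)-th
    t=np.array([0,np.cos(a),-np.sin(a)]); r=np.array([0,np.sin(a),np.cos(a)])
    print(round(th,3),"f",f.round(1),"tang",(f@t).round(1),"rad",(f@r).round(1)); return f@t
for th in np.arange(1.43,1.56,.02):
    robot.move_linear(hp(th),speed=.05); 
    if rep(th)>30: break
print(status.current_time())
E
```

```text
1.43 f [  0.1 -10.3  10.1] tang 3.5 rad 14.0
1.45 f [  1.1 -10.3   8.2] tang 2.2 rad 13.0
1.47 f [  1.2 -10.3   8.6] tang 2.8 rad 13.2
1.49 f [  1.5 -11.9   7.4] tang 1.2 rad 14.0
1.51 f [  1.8 -11.8   7.4] tang 1.6 rad 13.8
1.53 f [  1.2 -13.    7.4] tang 1.3 rad 14.9
1.55 f [  1.5 -13.2   6.7] tang 0.9 rad 14.8
10.8583
```

```bash
python3 - <<'E'
from h import *
K,T=camT("wrist");im=vision.snapshot("wrist");s=vision.snapshot("scene")[90:230,300:460]
a=cv2.resize(im,(640,400));b=cv2.resize(s,(457,400),interpolation=2)[:,:];b=b[:,:]
cv2.imwrite("pics/c3.png",np.vstack([cv2.resize(im[150:400,120:520],(480,300)),cv2.resize(s,(480,300)) if 0 else cv2.resize(s[:100],(480,300),interpolation=2)]))
print(status.current_position()-hp(1.55),status.current_finger_gap())
E
```

```text
[ 0.00041464 -0.00375831  0.0034137 ] 0.19709599714524242
```

View pics/c3.png

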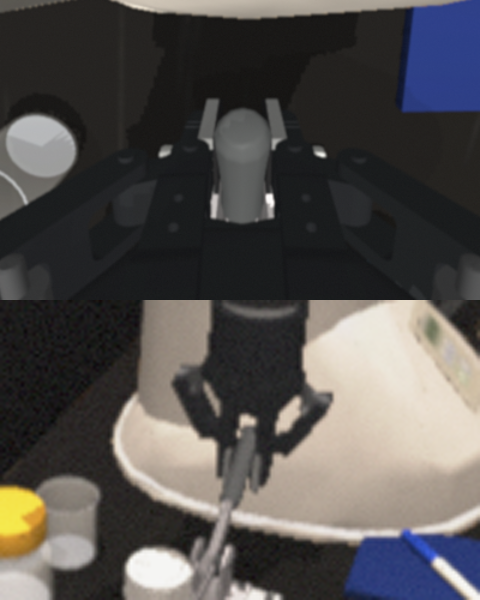

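```bash
python3 - <<'E'
from h import *
for n in("scene","wrist"):
    K,T=camT(n)
    for th in(1.1,1.2,1.3,1.4,1.5): print(n,th,proj(K,T,[hp(th,r) for r in(0,.05,.088,.122)]).round(1).tolist())
print(jigw(J,[0,0,0]),status.current_position())
p=R.from_euler('z',-J[2]).apply(status.current_position()-[J[0],J[1],0]);print(p,np.hypot(p[1]+.072,p[2]-.055),np.radians(22)-np.arctan2(p[1]+.072,p[2]-.055))
for n in ("scene",):
    vision.snapshot(n)
    for t in("handle_grip","clamp_pad","cap_center","bottle"):
      for d in vision.cut_out(n,t)[:2]:
        ys,xs=np.nonzero(d["pixels"]);print(t,d["p"],d["rect"],xs.mean(),ys.mean())
E
```

```text
scene 1.1 [[370.1, 176.9], [375.0, 157.0], [378.8, 141.8], [382.2, 128.1]]
scene 1.2 [[370.1, 176.9], [375.3, 157.3], [379.3, 142.5], [382.9, 129.3]]
scene 1.3 [[370.1, 176.9], [375.6, 157.9], [379.8, 143.5], [383.4, 130.8]]
scene 1.4 [[370.1, 176.9], [375.8, 158.6], [380.1, 144.9], [383.9, 132.9]]
scene 1.5 [[370.1, 176.9], [376.0, 159.5], [380.3, 146.6], [384.2, 135.3]]
wrist 1.1 [[320.2, 351.0], [319.6, 356.0], [318.8, 362.4], [317.6, 372.4]]
wrist 1.2 [[320.2, 351.0], [319.7, 345.2], [318.9, 338.1], [317.8, 327.5]]
wrist 1.3 [[320.2, 351.0], [319.7, 334.9], [319.1, 315.7], [318.2, 288.7]]
wrist 1.4 [[320.2, 351.0], [319.7, 325.1], [319.2, 295.7], [318.5, 256.3]]
wrist 1.5 [[320.2, 351.0], [319.8, 316.0], [319.3, 278.1], [318.7, 230.2]]
[[ 0.5108 -0.1984  0.    ]] [ 0.52693438 -0.35423705  0.09306865]
[ 2.60236971e-05 -1.56670049e-01  9.30686497e-02] 0.09283447228706594 1.5322377435737753
handle_grip 0.82 [364.9, 134.0, 386.8, 190.3] 375.00716845878134 159.4731182795699
cap_center 0.94 [340.9, 175.7, 364.1, 192.5] 352.38277511961724 184.20574162679426
cap_center 0.8 [295.0, 295.3, 324.2, 328.9] 310.90352020860496 309.28292046936116
bottle 0.67 [333.4, 174.2, 368.9, 218.9] 352.0798969072165 197.6091065292096
bottle 0.58 [290.8, 291.8, 330.7, 365.7] 311.766363242306 329.5561335067187
```

The handle tip row in the wrist view (258) matches a handle angle of 1.40, so the clamp is locked at its stop. I'll release it and centre over the cap using two opposite wrist views.

```bash
python3 - <<'E'
from h import *
fingers.ungrasp()
p=status.current_position(); robot.move_linear([p[0],p[1],.22],speed=.2)
print("free force",status.current_force().round(1),status.current_wrist_torque().round(2))
c=jigw(J,[0,.070,0])[0]; print(c)
q0=np.array(status.current_joints())
t=np.linspace(0,2*np.pi,60)
def hull(x,y):
    P=np.vstack([np.c_[x+.0225*np.cos(t),y+.0225*np.sin(t),0*t+.1495],np.c_[x+.024*np.cos(t),y+.024*np.sin(t),0*t+.124]])
    return P
for k,yaw in enumerate((J[2]+np.pi,J[2]+2*np.pi)):
    a=robot.ik([c[0],c[1],.27],down(yaw)); a=np.array(a)
    want=(.3 if k==0 else None)
    a[5]=-.15+a[0]*0+a[5]-a[5] if 0 else a[5]
    if k==1 and a[5]<0: a[5]+=2*np.pi if a[5]+2*np.pi<2.95 else 0
    robot.move_j(a.tolist()); print(a.round(3))
    K,T=camT("wrist");im=vision.snapshot("wrist");cv2.imwrite(f"pics/cap{k}.png",im)
    for d in vision.cut_out("wrist","cap_center")[:2]:
        ys,xs=np.nonzero(d["pixels"]);print(d["p"],d["rect"],xs.mean(),ys.mean(),len(xs))
        m=np.array([xs.mean(),ys.mean()])
        def f(v):
            h=cv2.convexHull(proj(K,T,hull(*v)).astype(np.float32)); M=cv2.moments(h); f.a=M["m00"]
            return [M["m10"]/M["m00"]-m[0],M["m01"]/M["m00"]-m[1]]
        s=least_squares(f,c[:2],diff_step=1e-3); print("cap",s.x,f.a)
print(status.current_time())
E
```

```text
free force [ 0.1  0.7 -1.2] [0.02 0.03 0.01]
[ 0.50360274 -0.12877099  0.        ]
[ 0.137 -0.171 -0.08   0.    -1.661 -0.034]
0.6 [131.9, 227.4, 193.3, 278.9] 161.33068081343944 253.01414677276748 2262
cap [ 0.64886108 -0.05299455] 2580.86628849525
0.58 [292.4, 160.6, 344.9, 218.0] 319.16959798994975 191.51256281407035 2388
cap [ 0.50446748 -0.12963855] 2385.357853427762
[ 0.137 -0.171 -0.08   0.    -1.661 -0.034]
0.84 [130.9, 227.0, 195.0, 278.0] 161.8456109395677 253.0123511248346 2267
cap [ 0.64893526 -0.05301274] 2567.356460678042
0.68 [293.5, 163.3, 347.4, 220.0] 319.7280137280137 191.1848991848992 2331
cap [ 0.50415539 -0.13001629] 2376.9627082990482
14.0333
```

```bash
cat >> h.py <<'E'
C=np.array([.5042,-.1296])
def capj(z,j6,c=C):
    a=np.array(robot.ik([c[0],c[1],z],down(J[2]+np.pi))); a[5]=j6; return a.tolist()
def rd(tag): print(tag,"F",status.current_force().round(1),"M",status.current_wrist_torque().round(3),"gap",round(status.current_finger_gap(),3),"ff",round(status.current_finger_force(),1),"t",status.current_time())
E
python3 - <<'E'
from h import *
robot.move_j(capj(.27,2.85))
K,T=camT("wrist");vision.snapshot("wrist")
for d in vision.cut_out("wrist","cap_center")[:3]:
    ys,xs=np.nonzero(d["pixels"]);print(d["p"],d["rect"],onplane(K,T,(xs.mean(),ys.mean()),.142))
robot.move_j(capj(.147,2.85)); rd("down")
print(status.current_position())
fingers.gripper_close(30); rd("grip")
E
```

```text
0.73 [449.4, 32.0, 520.8, 96.8] [ 0.64732874 -0.0443701   0.142     ]
0.72 [330.5, 235.7, 372.4, 332.8] [ 0.51772754 -0.22855643  0.142     ]
0.58 [295.6, 164.2, 350.1, 218.7] [ 0.50482465 -0.12858053  0.142     ]
down F [-1.   0.2  1. ] M [-0.026  0.016 -0.025] gap 0.999 ff 0.0 t 17.1333
[ 0.50480629 -0.13002996  0.14869986]
grip F [ 2.3 -0.3  5.8] M [ 0.215 -0.744 -0.07 ] gap 0.516 ff 30.7 t 17.5917
```

```bash
python3 - <<'E'
from h import *
j6=2.85; z0=.147; rd("0")
while j6>-2.85:
    turned=2.85-j6
    j6-=.3 if turned<3.1 else .12
    j6=max(j6,-2.86)
    robot.move_j(capj(z0-.004*(2.85-j6)/(2*np.pi),j6))
    M=status.current_wrist_torque(); 
    print(round(2.85-j6,2),M.round(2),status.current_force().round(1),round(status.current_finger_force(),1))
    if abs(M[2])>.4: break
robot.pause(.2); rd("end"); print(j6,status.current_joints())
E
```

```text
0 F [ 2.3 -0.3  5.8] M [ 0.215 -0.744 -0.07 ] gap 0.516 ff 30.7 t 17.5917
0.3 [ 0.05 -0.97 -0.04] [2.9 0.5 5.9] 30.8
0.6 [-0.11 -1.31 -0.09] [ 3.5 -0.4  6.1] 30.8
0.9 [-0.49 -1.66 -0.02] [ 5.1 -0.9  5.6] 30.8
1.2 [-0.74 -1.81 -0.09] [ 5.4 -1.4  4.8] 30.7
1.5 [-0.98 -1.85 -0.05] [ 5.4 -3.7  5. ] 30.7
1.8 [-1.19 -1.89 -0.07] [ 5.9 -2.6  4.7] 30.7
2.1 [-1.36 -1.71 -0.09] [ 5.3 -3.5  5. ] 30.7
2.4 [-1.4  -1.63 -0.08] [ 4.9 -3.6  5.3] 30.7
2.7 [-1.44 -1.35 -0.06] [ 4.1 -4.1  5.5] 30.8
3.0 [-1.4  -1.12 -0.05] [ 4.8 -3.9  5.9] 30.8
3.3 [-1.27 -0.87 -0.11] [ 3.4 -3.5  5.9] 30.8
3.42 [-1.22 -0.74 -0.08] [ 2.2 -3.3  6.3] 30.8
3.54 [-1.11 -0.61 -0.11] [ 1.4 -4.4  5.7] 30.9
3.66 [-1.01 -0.55 -0.03] [ 2.6 -2.9  5.7] 30.9
3.78 [-0.92 -0.45 -0.02] [ 1.4 -2.6  7.5] 30.9
3.9 [-0.82 -0.35 -0.1 ] [ 1.5 -3.4  7.5] 30.9
4.02 [-0.77 -0.27 -0.02] [ 0.7 -1.7  6.8] 30.9
4.14 [-0.6  -0.26 -0.1 ] [ 0.8 -1.9  7.3] 30.9
4.26 [-0.53 -0.24 -0.04] [ 0.5 -2.2  7.4] 30.9
4.38 [-0.44 -0.18 -0.05] [ 0.7 -1.5  8.7] 30.9
4.5 [-0.31 -0.09 -0.01] [ 0.  -2.   6.6] 31.0
4.62 [-0.26 -0.13 -0.06] [ 0.5 -0.   8.3] 31.0
4.74 [-0.15 -0.16 -0.02] [ 0.7 -1.1  7.2] 31.0
4.86 [ 0.   -0.11 -0.02] [ 0.3 -0.7  8.1] 31.0
4.98 [ 0.02 -0.13 -0.06] [0.4 0.5 7.4] 31.0
5.1 [ 0.08 -0.09 -0.03] [-0.1 -0.6  7.9] 31.0
5.22 [ 0.13 -0.21 -0.03] [-0.4  0.1  7.6] 31.0
5.34 [ 0.2  -0.28  0.  ] [1.1 0.6 7.9] 31.0
5.46 [ 0.18 -0.39 -0.06] [1.3 0.6 7.7] 31.0
5.58 [ 0.21 -0.42 -0.04] [0.9 1.3 7.9] 31.0
5.7 [ 0.26 -0.48 -0.06] [2.  0.4 7.3] 30.9
end F [1.2 1.1 7.1] M [ 0.254 -0.574 -0.104] gap 0.517 ff 30.9 t 27.1
-2.8500000000000014 [ 1.35602420e-01 -1.61512846e-01 -2.99040352e-01  1.03204162e-03
 -1.42988489e+00 -2.84662306e+00]
```

```bash
python3 - <<'E'
from h import *
fingers.ungrasp(); z0=.1434; s=.3
robot.move_j(capj(z0,s)); rd("open")
fingers.gripper_close(30); robot.pause(.1); rd("grip")
j6=s
while j6>-2.8:
    j6-=.08
    robot.move_j(capj(z0-.004*min(s-j6,.9)/(2*np.pi),j6))
    M=status.current_wrist_torque(); 
    print(round(s-j6,2),M.round(2),status.current_force().round(1),round(status.current_finger_force(),1))
    if abs(M[2])>.35: break
robot.pause(.3); rd("end"); print(j6,status.current_joints()[5])
E
```

```text
open F [ 0.2 -0.3  0.2] M [0.016 0.009 0.005] gap 1.001 ff 0.0 t 30.25
grip F [3.  2.2 1.9] M [ 0.789 -0.99   0.075] gap 0.516 ff 31.1 t 30.8083
0.08 [ 1.08 -1.48 -0.04] [4.4 3.1 1.3] 31.2
0.16 [ 1.01 -1.64 -0.09] [4.5 2.7 2.4] 31.2
0.24 [ 1.05 -1.69 -0.11] [4.7 3.2 1. ] 31.2
0.32 [ 0.99 -1.85 -0.07] [6.5 3.2 1.5] 31.2
0.4 [ 1.   -1.91 -0.06] [6.5 3.6 1.8] 31.2
0.48 [ 0.98 -2.11 -0.06] [ 5.9  3.2 -0. ] 31.2
0.56 [ 1.23 -2.15  0.7 ] [5.6 3.7 1.2] 31.2
end F [5.5 4.1 1.5] M [ 1.193 -2.175  0.713] gap 0.516 ff 31.2 t 32.8583
-0.26000000000000006 -0.25630451702101154
```

```bash
python3 - <<'E'
from h import *
z1=.1434-.004*.56/(2*np.pi)
for k in range(1,6):
    d=1.6*k/5; robot.move_j(capj(z1+.004*d/(2*np.pi),-.26+d)); rd(round(d,2))
robot.pause(.3); rd("end"); print(status.current_joints()[5])
cv2.imwrite("pics/s4.png",vision.snapshot("scene")[100:260,270:440].repeat(3,0).repeat(3,1))
for t in("tape_roll_mid","round_bottle_mid","beaker_mid","handle_grip","bottle"):
    for d in vision.cut_out("scene",t)[:1]: print(t,d["p"],d["rect"])
E
```

```text
0.32 F [4.6 2.9 2.5] M [ 1.502 -1.585  0.075] gap 0.51 ff 31.3 t 33.2667
0.64 F [2.5 4.  3.6] M [ 1.578 -1.008  0.059] gap 0.515 ff 31.4 t 33.675
0.96 F [1.2 4.9 4. ] M [ 1.541 -0.343  0.07 ] gap 0.513 ff 31.4 t 34.0833
1.28 F [-0.3  2.9  4. ] M [ 1.156 -0.152  0.029] gap 0.518 ff 31.5 t 34.4917
1.6 F [-0.3  2.4  5.8] M [ 0.517 -0.037  0.057] gap 0.518 ff 31.5 t 34.9
end F [0.8 1.6 5.5] M [ 0.482 -0.009  0.051] gap 0.515 ff 31.5 t 35.2
1.334072482599378
tape_roll_mid 0.63 [394.1, 217.2, 420.9, 240.3]
round_bottle_mid 0.88 [289.2, 152.4, 317.2, 211.3]
beaker_mid 0.63 [314.3, 148.8, 330.3, 179.6]
handle_grip 0.7 [364.5, 136.1, 388.0, 183.4]
bottle 0.98 [290.4, 295.4, 329.2, 365.5]
```

View pics/s4.png

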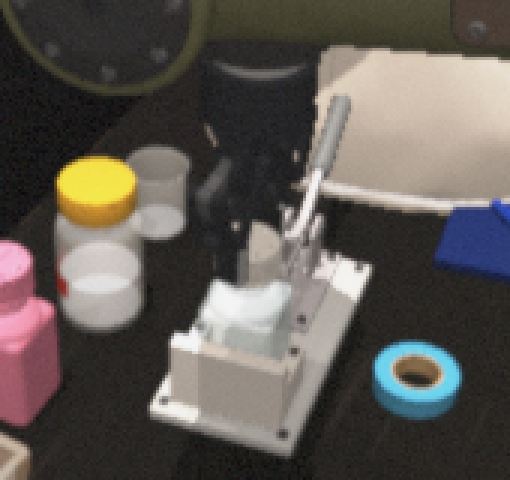

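The handle is still locked: its tip is at (384,133) in the full picture, as predicted for 1.40. The cap is between the fingers, the bottle is against the fence and the bystanders are where they were.

```bash
python3 -c "
from cell import robot
print(robot.job_done())"
```

```text
the job is handed in; nothing more can be done
None
```

The job is handed in, though no verdict came back: the clamp is locked over centre, and the cap was screwed to its stop, backed off about a quarter turn and is still gripped at about 31 N, with the bystanders where they were.

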